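# Start the dust extractor and hold the bench sweep port half open

## Task

Turn the rotary isolator handle from off to on, a quarter turn clockwise until it clicks home, to start the dust extractor while the bench sweep port is still shut. Then take the wooden grip of the port's self-closing shutter in the fingers, draw it out against its spring to half open, never wide open or the sander on the same duct loses its draught, and finish while still holding it steady at half travel so that a colleague can sweep the chips in. Leave everything else on the bench where it lies.

Things in the scene. Friction and masses are not known exactly. Their poses are not given: they have to be found in the camera images.
- port: bench sweep port fixed to the bench: flat cast aluminium gate 130 x 130 mm, 20 mm high, with an 80 mm round mouth in its top crossed by two thin wires, a steel ramp on its +x side (to x = 120 mm) and a spring barrel along each side (out to y = +-89 mm, top 23 mm). Origin: underside centre, on the bench below the mouth; z up. Its shutter is drawn out along its own -x, roughly towards the robot
- shutter (a joint): travel of the port's flat steel shutter in m: 0 = shut (its springs hold it so), 0.080 = wide open, at the end stop; half = 0.040. Crossbar on its outer end: 172 mm wide, 14 x 14 mm, top at 18 mm. The springs pull it shut with 4.5 N when shut, evenly rising to 10.5 N at half and 16.5 N at full; let go, it shuts. At half, a dark line engraved across it comes level with the gate's front edge
- shutter_grip (a point): middle of the shutter's wooden grip, moving with it: an upright block on the crossbar, 14 mm thick along the pull, 54 mm wide across it, from 18 to 60 mm above the bench; the point is 44 mm above the bench. Shut, it lies 105 mm from the port's origin along the port's -x (40 mm out from the gate's edge). Axes parallel to the port's
- isolator: extractor isolator, fixed to the bench: a pale plastic enclosure 92 x 92 mm, 58 mm high, with two fixing lugs and a conduit leaving its +x side into the bench. Origin: centre of the underside; z is up
- isolator_handle (a joint): angle of the isolator handle in rad: 0 = off (bar along the enclosure's y), 1.571 = on (bar along the enclosure's x, at its stop). Grows as the handle turns clockwise seen from above. Sprung over centre: a detent at each end holds it with about 0.15 N m, fading to nothing at mid turn (0.785); past that it is drawn on to the on stop
- isolator_grip (a point): point to take the isolator handle by, on its turning axis, 89 mm above the bench: a black bar 62 mm long, 18 mm wide, standing from 65 to 99 mm above the bench on a round skirt 62 mm across (top at 65 mm). The point's x runs along the bar and turns with it, y across it, z up
- ear_defenders: bystander: ear defenders with two red cups and a black band, about 150 x 170 x 76 mm; origin on the bench between the cups
- pine_strip: bystander: planed pine strip 360 x 42 x 18 mm lying along its own x; origin under its centre
- pine_offcut: bystander: pine offcut 50 x 170 x 24 mm; origin under its centre
- glue_bottle: bystander: white glue bottle, 60 mm across, 180 mm high; origin under its centre
- bench_brush: bystander: wooden bench brush 280 mm long along its own x, 32 mm wide, 38 mm high, lying beside the port on its +y side; origin on the bench, mid length
- sanding_block: bystander: cork sanding block 62 x 112 x 35 mm lying in front of the isolator; origin under its centre
- chuck_key: bystander: T-shaped steel drill chuck key, about 90 x 70 x 18 mm; origin on the bench near its middle

How it is judged:
On the way, in this order (a step that is already met when the one before it is completed fails the run):
1. the isolator handle is turned to on while the shutter is still shut (value of joint isolator_handle above 1.4 rad and value of joint shutter below 0.008 m), for 0.2 s.
2. the shutter is drawn out to half travel by the fingers (value of joint shutter between 0.033 and 0.047 m and contact force between the fingers and shutter above 4 N), for 0.3 s.
At the end, for the whole second after the job is handed in: the isolator handle is on (past 1.4 rad), and the fingers hold the shutter (over 4 N between them) still at half travel, 40 mm +- 7 mm (all of step 2 and value of joint isolator_handle above 1.4 rad and velocity of joint shutter between -0.01 and 0.01 m/s); the arm keeps its last pose, push and grip.
It fails at once if the shutter is drawn wide open (past 65 mm of its 80 mm travel) (value of joint shutter above 0.065 m).
It fails at once if a bystander on the bench is pushed more than 30 mm from its place (distance of any of ear_defenders, pine_strip, pine_offcut, glue_bottle, bench_brush, sanding_block, chuck_key from where it was at the start of the episode above 0.03 m).
It also fails if it takes over 54 s, if anything falls off the work surface, if the arm or the gripper's body presses on something with over 40 N, if the wrist force passes 120 N, or if a joint passes its speed limit or range.

## Robot

A 6-joint arm with a two-finger parallel gripper is mounted at the origin on the work surface. World frame = base frame: x ahead of the robot, y to its left, z up, the work surface at z = 0. Lengths are in m, angles in rad, forces in N, time in s.
With the tool pointing down it reaches from about 0.25 to 0.775 m from the base axis. Payload 4 kg.
Tool frame: the origin (TCP) lies midway between the tips of the shut fingers; the grasp point (between the pads) lies 19 mm behind it; z points along the fingers, y is the direction in which the jaws open and shut (so a half turn about z gives the same grasp; the last joint's range is limited). The gripper opens to 85 mm and grips with 20 to 120 N. Pads are 22 mm wide; open, the fingers measure 114 mm over their backs; the gripper's body (76 mm by 85 mm) begins 54 mm behind the grasp point. The pads swing forward as they close: fully open they stand 13 mm farther back than shut.
Start: joints at [1.042, 0.087, 1.371, -0, 1.684, -0.103], TCP at [0.227, 0.501, 0.231] pointing down, gripper open.
Joint ranges: [-3.1, 3.1], [-0.76, 2.03], [0.27, 2.55], [-1.08, 4.22], [0.17, 2.65], [-2.57, 2.57]. Speed limits (rad/s): [2.79, 2.79, 3.14, 3.14, 3.14, 3.14].

## Interface

Orientations are given as a unit quaternion [w, x, y, z].
In Python, from bench import * gives the robot as it stands.
- The arm moves only by the tool carry_out, never from a script. Its argument "moves" is a list of rows, each an object with "dp": the shift along the tool's x, y, z in m, a list of three; "roll": the turn about the tool's z in degrees. A call has 1 to 20 rows; each row shifts and turns the commanded pose from where the row before left it, along the tool's axes as they then stand; what a row does not reach is not made up. A row lasts 1/12 s, in which the tool goes at most 41.7 mm and 7.16 degrees, less where a joint would pass 70% of its speed; a pose out of reach is approached as far as the arm can. A call is refused whole if a number of a shift passes 0.0417 or a number of a turn 7.16, either way. A call with a gripper value outside its range is refused whole. "fingers" is the opening, from -1 (shut) to 1 (fully open), set as the call begins (left out, the last holds). The fingers move at their own pace and stop on an object; "grip_force" is the grip in N (left out, the last holds). Time passes only in rows, so rows that do not move let the fingers close. It gives the time, the measured TCP pose, the force and the opening at its end, in the units of the state.
- read_state(): the state, without advancing time (a new reading comes with each control period).
- camera(name): name is "side" or "top" or "wrist"; returns a dict with "img" (420x560x3 uint8, red, green, blue), "fx", "fy", "cx", "cy" (pixels), "R" (3x3) and "t" (3): a world point X has camera coordinates R X + t. Camera axes: x right, y down, z forward; pixel columns grow to the right and rows downward; lengths in m; the calibration is good to about 2 mm. A picture is of the moment at which its call begins. There is no depth.
- sign_off(): hands the job in, once; it reports no verdict.
The state is a dict: "time": time; "joint_positions": joint angles; "qvel": joint speeds; "tau": joint torques, N m; "ee_pos": TCP position; "ee_rot": TCP orientation; "contact_force": force on the tool from outside, world axes, zero at the start; "moment": the same for the moment, N m; "finger_gap": finger opening in m.
Only numpy, scipy, OpenCV 4.12 (cv2) and the standard library are available. Lean on these libraries where they do the work, as an engineer would, in place of code of your own. Each camera call takes 0.05 s, during which the arm holds its last target. There are 200 camera calls.

## Working session

There is one attempt and no reset: what is moved stays moved. The work goes in short steps, Python scripts to look and compute and a tool call to move; the robot and the scene stay as the last step left them, time stands still between calls to the robot, and variables do not carry over. Pictures are saved under pics/ and viewed, about 8 in all and at most 12, crops included, and the job is handed in when it is done.

Besides the shell and the picture viewer there is one more tool, called after "Emit:" in YAML: its name, and indented under it one key for each argument. carry_out: Moves the arm, as the interface text tells. Its arguments: {"type":"object","properties":{"moves":{"type":"array"},"fingers":{"type":"number"},"grip_force":{"type":"number"}},"required":["moves"]}

```bash
mkdir -p pics
cat > h.py <<'E'
from bench import *
import numpy as np, cv2
def snap(name,fn,crop=None,scale=1):
    c=camera(name); im=c["img"][:,:,::-1]
    if crop: x0,y0,x1,y1=crop; im=im[y0:y1,x0:x1]
    if scale!=1: im=cv2.resize(im,None,fx=scale,fy=scale,interpolation=cv2.INTER_CUBIC)
    cv2.imwrite("pics/"+fn,im); return c
def px2w(c,u,v,z):
    R=np.array(c["R"]);t=np.array(c["t"]);C=-R.T@t
    d=R.T@np.array([(u-c["cx"])/c["fx"],(v-c["cy"])/c["fy"],1]); return C+d*(z-C[2])/d[2]
def w2px(c,X):
    p=np.array(c["R"])@np.array(X)+np.array(c["t"]); return c["fx"]*p[0]/p[2]+c["cx"],c["fy"]*p[1]/p[2]+c["cy"]
E
python3 - <<'E'
from h import *
import pickle
c=snap("top","top0.png",None,1.42); s=snap("side","side0.png",None,1.42)
pickle.dump((c,s),open("c.pkl","wb"))
for k in (c,s): print(k["fx"],k["cx"],k["cy"],np.round(k["R"],3).tolist(),np.round(k["t"],3))
print(read_state())
E
```

```text
486.86492678889556 277.95156134903 206.89380672231218 [[0.021, -0.999, 0.024], [-0.982, -0.025, -0.188], [0.189, -0.02, -0.982]] [-0.028  0.564  1.423]
455.6890907646698 269.1523703074314 205.14127438322987 [[0.801, -0.599, 0.002], [-0.418, -0.56, -0.715], [0.43, 0.572, -0.699]] [-0.461  0.289  1.09 ]
{'time': 0.1, 'joint_positions': array([ 1.04189009e+00,  8.79133363e-02,  1.37213937e+00, -6.16248174e-06,
        1.68362995e+00, -1.03071503e-01]), 'qvel': array([-0.00078891, -0.00251151, -0.00343855,  0.00077758, -0.00189226,
        0.00021467]), 'tau': array([ 1.25598093e-03, -3.53013897e+01, -3.14216888e+01, -2.43260756e-04,
        7.97056564e-03, -1.78240663e-05]), 'ee_pos': array([0.22694957, 0.50048041, 0.23022018]), 'ee_rot': array([-3.21831727e-04,  2.11312504e-01,  9.77417993e-01, -9.94217875e-04]), 'contact_force': array([-0.17291548, -0.7440047 , -0.92605578]), 'moment': array([-0.05348806, -0.0330912 ,  0.02122806]), 'finger_gap': 0.08510681561999707}
```

View pics/top0.png

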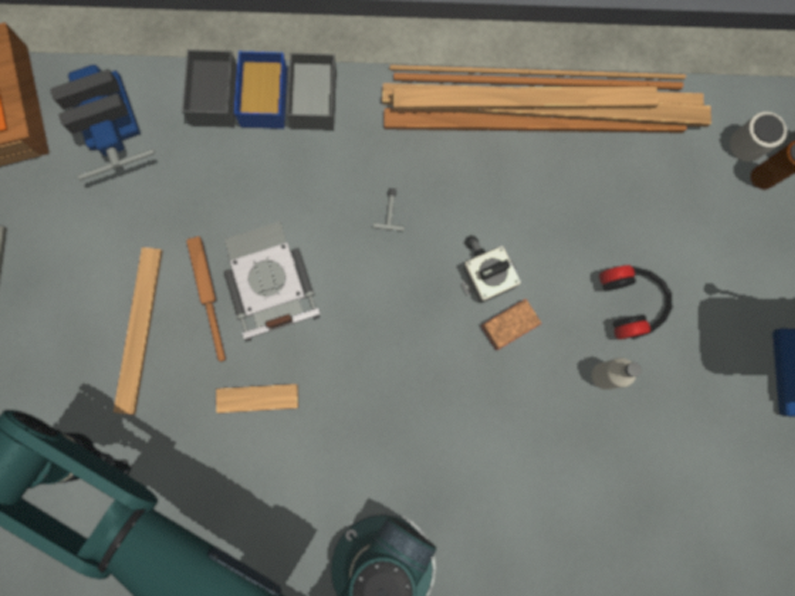

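View pics/side0.png

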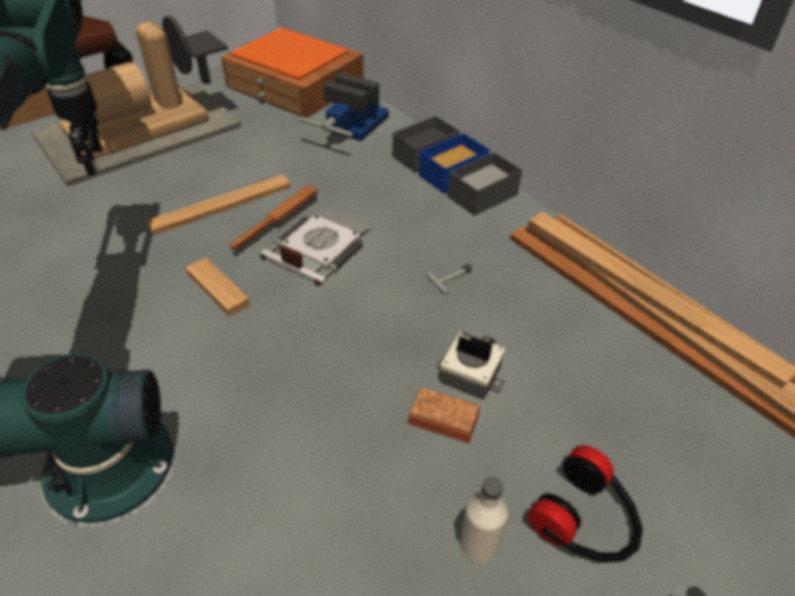

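The top view shows the isolator handle at about (493,269) with its bar pointing right and slightly up, the port mouth at (267,276) and the wooden grip at (280,321). The side view agrees: handle at (474,347), grip at (291,257).

Run:
```python
from h import *
import pickle
c,s=pickle.load(open("c.pkl","rb"))
f=lambda k,u,v,z:np.round(px2w(k,u/1.42,v/1.42,z)[:2],3)
print("handle top",f(c,493,269,.099),"side",f(s,475,343,.099))
print("bar ends",f(c,479,274,.099),f(c,508,264,.099))
print("encl corners",[f(c,*p,.058) for p in ((466,263),(505,247),(521,280),(483,299))])
print("grip top",f(c,280,320,.060),"side",f(s,291,251,.060))
print("crossbar ends",f(c,244,336,.018),f(c,319,314,.018))
print("gate corners",[f(c,*p,.02) for p in((229,258),(290,239),(304,296),(243,316))])
print("mouth",f(c,267,277,.02), "sand",f(c,511,324,.035),[f(c,*p,.035) for p in((482,324),(525,300),(541,322),(496,348))])
```

```text
handle top [ 0.614 -0.219] side [ 0.61  -0.229]
bar ends [ 0.602 -0.189] [ 0.625 -0.25 ]
encl corners [array([ 0.635, -0.167]), array([ 0.673, -0.252]), array([ 0.6  , -0.286]), array([ 0.557, -0.204])]
grip top [0.501 0.225] side [0.497 0.223]
crossbar ends [0.47  0.306] [0.522 0.147]
gate corners [array([0.641, 0.349]), array([0.688, 0.218]), array([0.561, 0.181]), array([0.514, 0.311])]
mouth [0.601 0.264] sand [ 0.508 -0.268] [array([ 0.506, -0.205]), array([ 0.561, -0.299]), array([ 0.514, -0.333]), array([ 0.455, -0.235])]
```

Emit:
carry_out:
  moves:
    - {"dp":[-0.012,-0.009,0],"roll":0}
    - {"dp":[-0.02,-0.0155,0],"roll":0}
    - {"dp":[-0.028,-0.0215,0],"roll":0}
    - {"dp":[-0.028,-0.0215,0],"roll":0}
    - {"dp":[-0.028,-0.0215,0],"roll":0}
    - {"dp":[-0.028,-0.0215,0],"roll":0}
    - {"dp":[-0.028,-0.0215,0],"roll":0}
    - {"dp":[-0.028,-0.0215,0],"roll":0}
    - {"dp":[-0.028,-0.0215,0],"roll":0}
    - {"dp":[-0.028,-0.0215,0],"roll":0}
    - {"dp":[-0.028,-0.0215,0],"roll":0}
    - {"dp":[-0.028,-0.0215,0],"roll":0}
    - {"dp":[-0.028,-0.0215,0],"roll":0}
    - {"dp":[-0.028,-0.0215,0],"roll":0}
    - {"dp":[-0.028,-0.0215,0],"roll":0}
    - {"dp":[-0.028,-0.0215,0],"roll":0}
    - {"dp":[-0.028,-0.0215,0],"roll":0}
    - {"dp":[-0.028,-0.0215,0],"roll":0}
    - {"dp":[-0.028,-0.0215,0],"roll":0}
    - {"dp":[-0.028,-0.0215,0],"roll":0}
  fingers: 1

```text
time: 1.77
ee_pos: [0.5451, -0.0976, 0.231]
ee_rot: [-0.0, 0.212, 0.977, -0.0]
contact_force: [-0.3, 0.1, -0.5]
finger_gap: 0.0856
```

Emit:
carry_out:
  moves:
    - {"dp":[-0.028,-0.0215,0],"roll":0}
    - {"dp":[-0.028,-0.0215,0],"roll":0}
    - {"dp":[-0.02,-0.0155,0],"roll":0}
    - {"dp":[-0.009,-0.007,0],"roll":0}
    - {"dp":[0,0,0],"roll":4}
    - {"dp":[0,0,0],"roll":7}
    - {"dp":[0,0,0],"roll":7}
    - {"dp":[0,0,0],"roll":7}
    - {"dp":[0,0,0],"roll":7}
    - {"dp":[0,0,0],"roll":6}
    - {"dp":[0,0,0],"roll":3.5}
    - {"dp":[0,0,0],"roll":0}
    - {"dp":[0,0,0],"roll":0}
    - {"dp":[0,0,0],"roll":0}

```text
time: 2.93
ee_pos: [0.5954, -0.1897, 0.2313]
ee_rot: [-0.0, 0.543, 0.84, 0.0]
contact_force: [0.0, -0.2, 0.4]
finger_gap: 0.0851
```

```bash
cat >> h.py <<'E'
def st():
    s=read_state(); w,x,y,z=s["ee_rot"]
    from scipy.spatial.transform import Rotation as Ro
    M=Ro.from_quat([x,y,z,w]).as_matrix(); ya=np.degrees(np.arctan2(M[1,1],M[0,1]))
    print("t",round(s["time"],2),"p",np.round(s["ee_pos"],4),"yang",round(ya,2),"zax",np.round(M[:,2],3),"F",np.round(s["contact_force"],1),"M",np.round(s["moment"],2),"gap",round(s["finger_gap"],4),"q6",round(s["joint_positions"][5],3))
    return s,M
E
python3 - <<'E'
from h import *
import pickle
st(); c=snap("wrist","w0.png",None,1.42); pickle.dump(c,open("w0.pkl","wb"))
E
```

```text
t 2.93 p [ 0.5954 -0.1897  0.2313] yang 24.2 zax [-0.  0. -1.] F [ 0.  -0.2  0.4] M [-0.02 -0.03  0.05] gap 0.0851 q6 -0.822
```

View pics/w0.png

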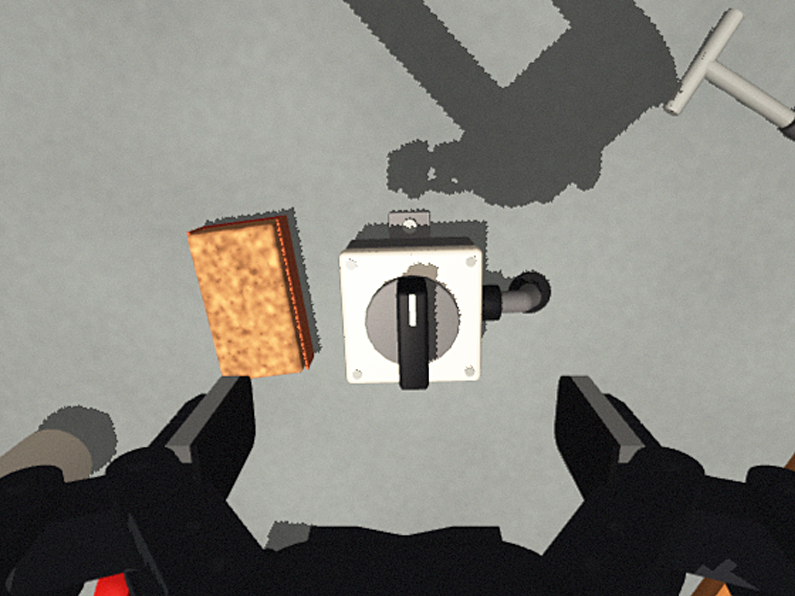

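The close view shows the white enclosure with corners at about (341,249), (479,246), (482,380), (345,383). The black bar runs from (412,280) to (414,388), nearly square to the jaws.

Run:
```python
from h import *
import pickle
c=pickle.load(open("w0.pkl","rb"))
f=lambda u,v,z:px2w(c,u/1.42,v/1.42,z)[:2]
q=[f(*p,.058) for p in((341,249),(479,246),(482,380),(345,383))]
print("encl",np.round(np.mean(q,0),4),[round(np.degrees(np.arctan2(*(b-a)[::-1])),1) for a,b in((q[0],q[1]),(q[3],q[2]),(q[3],q[0]),(q[2],q[1]))],np.linalg.norm(q[1]-q[0]))
for z in(.099,):
  a,b=f(412,279,z),f(413.5,388,z);print("bar",a,b,(a+b)/2,np.linalg.norm(a-b),np.degrees(np.arctan2(*(b-a)[::-1])))
s,M=st(); m=np.mean(q,0); d=np.append(m,0.070)-s["ee_pos"]; print(np.round(M.T@d,4)); d[:2]=(a+b)/2-s["ee_pos"][:2]; print(np.round(M.T@d,4))
```

```text
encl [ 0.6135 -0.2218] [np.float64(25.5), np.float64(25.6), np.float64(113.9), np.float64(117.8)] 0.08671976535563106
bar [ 0.5981031  -0.18897896] [ 0.62651033 -0.24928571] [ 0.61230672 -0.21913233] 0.06666239979142682 -64.77743033795652
t 2.98 p [ 0.5954 -0.1898  0.2313] yang 24.18 zax [-0.  0. -1.] F [ 0.5 -0.3  0.3] M [-0.   -0.03 -0.07] gap 0.0856 q6 -0.821
[-0.0366  0.0034  0.1613]
[-0.0337  0.0034  0.1613]
```

Emit:
carry_out:
  moves:
    - {"dp":[-0.012,0.001,0],"roll":-1.2}
    - {"dp":[-0.012,0.001,0.01],"roll":0}
    - {"dp":[-0.012,0.001,0.02],"roll":0}
    - {"dp":[0,0,0.025],"roll":0}
    - {"dp":[0,0,0.025],"roll":0}
    - {"dp":[0,0,0.025],"roll":0}
    - {"dp":[0,0,0.025],"roll":0}
    - {"dp":[0,0,0.02],"roll":0}
    - {"dp":[0,0,0.01],"roll":0}
    - {"dp":[0,0,0],"roll":0}
    - {"dp":[0,0,0],"roll":0}

```text
time: 3.9
ee_pos: [0.6135, -0.2216, 0.0708]
ee_rot: [-0.001, 0.535, 0.845, -0.0]
contact_force: [0.5, -0.3, 1.0]
finger_gap: 0.0856
```

Emit:
carry_out:
  moves:
    - {"dp":[0,0,0],"roll":0}
    - {"dp":[0,0,0],"roll":0}
    - {"dp":[0,0,0],"roll":0}
    - {"dp":[0,0,0],"roll":0}
    - {"dp":[0,0,0],"roll":0}
    - {"dp":[0,0,0],"roll":0}
    - {"dp":[0,0,0],"roll":0}
    - {"dp":[0,0,0],"roll":0}
    - {"dp":[0,0,0],"roll":0}
    - {"dp":[0,0,0],"roll":0}
  fingers: -1
  grip_force: 50

```text
time: 4.73
ee_pos: [0.6146, -0.2212, 0.0723]
ee_rot: [0.001, 0.535, 0.845, 0.001]
contact_force: [3.4, 2.1, 3.6]
finger_gap: 0.0169
```

Run:
```python
from h import *
st()
```

```text
t 4.73 p [ 0.6146 -0.2212  0.0723] yang 25.33 zax [ 0.003 -0.    -1.   ] F [3.4 2.1 3.6] M [ 0.24 -0.3   0.21] gap 0.0169 q6 -0.875
```

Emit:
carry_out:
  moves:
    - {"dp":[0,0,0],"roll":4}
    - {"dp":[0,0,0],"roll":6}
    - {"dp":[0,0,0],"roll":6}
    - {"dp":[0,0,0],"roll":6}
    - {"dp":[0,0,0],"roll":6}
    - {"dp":[0,0,0],"roll":6}
    - {"dp":[0,0,0],"roll":6}
    - {"dp":[0,0,0],"roll":6}
    - {"dp":[0,0,0],"roll":6}
    - {"dp":[0,0,0],"roll":6}
    - {"dp":[0,0,0],"roll":6}
    - {"dp":[0,0,0],"roll":6}
    - {"dp":[0,0,0],"roll":6}
    - {"dp":[0,0,0],"roll":6}
    - {"dp":[0,0,0],"roll":5}
    - {"dp":[0,0,0],"roll":4}
    - {"dp":[0,0,0],"roll":1}
    - {"dp":[0,0,0],"roll":0}
    - {"dp":[0,0,0],"roll":0}
    - {"dp":[0,0,0],"roll":0}

```text
time: 6.4
ee_pos: [0.6173, -0.2222, 0.0723]
ee_rot: [0.003, 0.979, 0.204, 0.004]
contact_force: [12.0, -1.5, 0.2]
finger_gap: 0.0169
```

Run:
```python
from h import *
st()
```

```text
t 6.4 p [ 0.6173 -0.2222  0.0723] yang -66.43 zax [ 0.009 -0.004 -1.   ] F [12.  -1.5  0.2] M [-0.34 -1.4   1.56] gap 0.0169 q6 0.727
```

Emit:
carry_out:
  moves:
    - {"dp":[0,0,0],"roll":0}
    - {"dp":[0,0,0],"roll":0}
    - {"dp":[0,0,0],"roll":0}
    - {"dp":[0,0,0],"roll":0}
    - {"dp":[0,0,0],"roll":0}
    - {"dp":[0,0,0],"roll":0}
    - {"dp":[0,0,-0.01],"roll":0}
    - {"dp":[0,0,-0.02],"roll":0}
    - {"dp":[0,0,-0.025],"roll":0}
    - {"dp":[0,0,-0.025],"roll":0}
    - {"dp":[0,0,-0.025],"roll":0}
    - {"dp":[0,0,-0.025],"roll":0}
    - {"dp":[0,0,-0.02],"roll":0}
    - {"dp":[0,0,-0.01],"roll":0}
    - {"dp":[0.002,-0.012,0],"roll":0}
    - {"dp":[0.004,-0.024,0],"roll":0}
    - {"dp":[0.0045,-0.031,0],"roll":-4}
    - {"dp":[0,0,0],"roll":4}
    - {"dp":[0,0,0],"roll":0}
    - {"dp":[0,0,0],"roll":0}
  fingers: 1

```text
time: 8.07
ee_pos: [0.5961, -0.1548, 0.2299]
ee_rot: [-0.001, 0.979, 0.203, -0.001]
contact_force: [-0.0, 0.8, 0.0]
finger_gap: 0.0856
```

Run:
```python
from h import *
import pickle
st(); c=snap("wrist","w1.png",None,1.42); pickle.dump(c,open("w1.pkl","wb"))
```

```text
t 8.07 p [ 0.5961 -0.1548  0.2299] yang -66.57 zax [-0.002  0.001 -1.   ] F [-0.   0.8  0. ] M [-0.01 -0.05 -0.04] gap 0.0856 q6 0.816
```

View pics/w1.png

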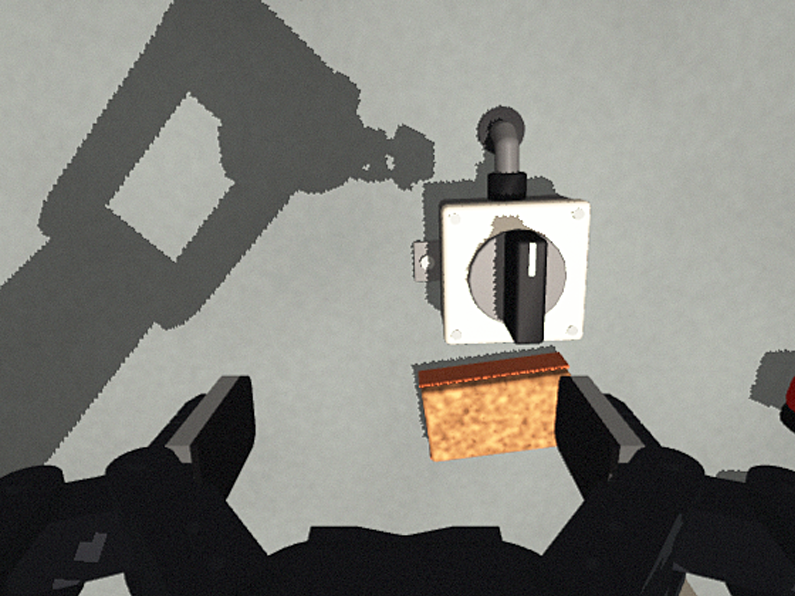

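The handle bar now lies along the conduit axis, from (530,237) to (530,340), so it is on. The sanding block is undisturbed. Next I go to the shutter grip.

Emit:
carry_out:
  moves:
    - {"dp":[0.002,-0.012,0],"roll":0}
    - {"dp":[0.004,-0.024,0],"roll":0}
    - {"dp":[0.0048,-0.0298,0],"roll":0}
    - {"dp":[0.0048,-0.0298,0],"roll":0}
    - {"dp":[0.0048,-0.0298,0],"roll":0}
    - {"dp":[0.0048,-0.0298,0],"roll":0}
    - {"dp":[0.0048,-0.0298,0],"roll":0}
    - {"dp":[0.0048,-0.0298,0],"roll":0}
    - {"dp":[0.0048,-0.0298,0],"roll":0}
    - {"dp":[0.0048,-0.0298,0],"roll":0}
    - {"dp":[0.0048,-0.0298,0],"roll":0}
    - {"dp":[0.0048,-0.0298,0],"roll":0}
    - {"dp":[0.0048,-0.0298,0],"roll":0}
    - {"dp":[0.004,-0.024,0],"roll":0}
    - {"dp":[0,0,0],"roll":-4}
    - {"dp":[0,0,0],"roll":-7}
    - {"dp":[0,0,0],"roll":-7}
    - {"dp":[0,0,0],"roll":-7}
    - {"dp":[0,0,0],"roll":-7}
    - {"dp":[0,0,0],"roll":-7}

```text
time: 9.78
ee_pos: [0.5007, 0.2254, 0.231]
ee_rot: [-0.0, 0.854, 0.52, -0.0]
contact_force: [-0.2, 1.2, 0.8]
finger_gap: 0.0856
```

Emit:
carry_out:
  moves:
    - {"dp":[0,0,0],"roll":-7}
    - {"dp":[0,0,0],"roll":-7}
    - {"dp":[0,0,0],"roll":-7}
    - {"dp":[0,0,0],"roll":-7}
    - {"dp":[0,0,0],"roll":-7}
    - {"dp":[0,0,0],"roll":-7}
    - {"dp":[0,0,0],"roll":-4}
    - {"dp":[0,0,0],"roll":0}
    - {"dp":[0,0,0],"roll":0}
    - {"dp":[0,0,0],"roll":0}

```text
time: 10.62
ee_pos: [0.5009, 0.2253, 0.2312]
ee_rot: [-0.0, 0.586, 0.81, -0.0]
contact_force: [-0.1, -0.4, 0.2]
finger_gap: 0.0855
```

Run:
```python
from h import *
import pickle
st(); c=snap("wrist","w2.png",None,1.42); pickle.dump(c,open("w2.pkl","wb"))
```

```text
t 10.62 p [0.5009 0.2253 0.2312] yang 18.21 zax [-0.  0. -1.] F [-0.1 -0.4  0.2] M [-0.02  0.01  0.  ] gap 0.0855 q6 0.002
```

View pics/w2.png

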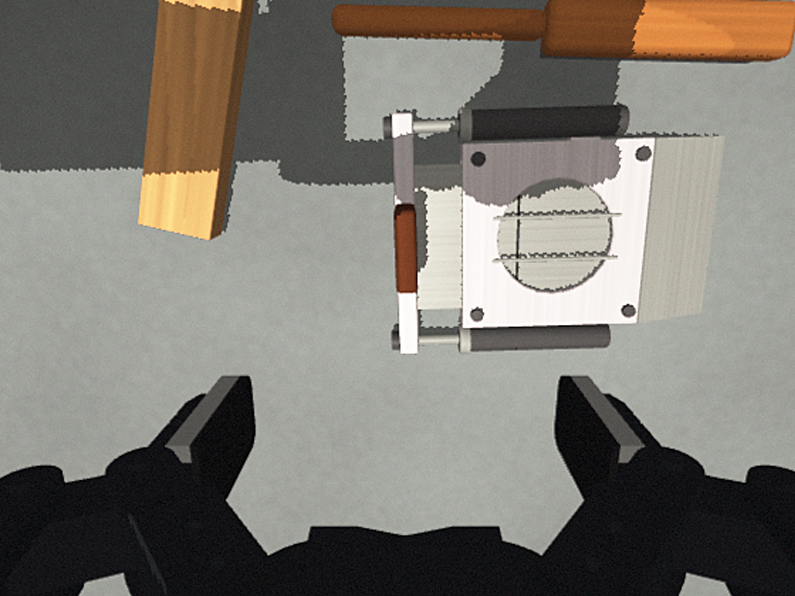

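The close view shows the grip's top at about (406,249), the crossbar from (401,113) to (408,353), the gate's front edge at column 463, and the half line in the mouth at column 518.

Run:
```python
from h import *
import pickle
c=pickle.load(open("w2.pkl","rb")); s,M=st()
f=lambda u,v,z:px2w(c,u/1.42,v/1.42,z)[:2]
ang=lambda a,b:np.degrees(np.arctan2(*(b-a)[::-1]))
a,b=f(401,113,.018),f(408,353,.018); print("xbar",np.linalg.norm(a-b),ang(b,a)-90,(a+b)/2)
a,b=f(462,143,.02),f(464,328,.02); print("front",np.linalg.norm(a-b),ang(b,a)-90,(a+b)/2)
a,b=f(656,138,.02),f(636,322,.02); print("back",ang(b,a)-90,np.linalg.norm(a-b))
a,b=f(464,328,.02),f(636,322,.02); print("side",ang(a,b))
g=f(406,249,.06); a,b=f(406,206,.06),f(407,292,.06);print("grip",g,ang(b,a)-90,np.linalg.norm(a-b))
print(np.round(M.T@(np.append(g,.025)-s["ee_pos"]),4))
print("mouth",f(555,236,.02))
```

```text
t 10.67 p [0.5009 0.2253 0.2312] yang 18.23 zax [-0.  0. -1.] F [-0.1 -0.1  0.3] M [ 0.02 -0.03 -0.03] gap 0.0852 q6 0.001
xbar 0.1703971031954109 19.898503944036122 [0.49772021 0.23089347]
front 0.13079166111963716 20.6697826581255 [0.53627693 0.24448867]
back 19.54604131104398 0.12919135004017454
side 20.368713726444103
grip [0.49771059 0.23343475] 18.956852815827062 0.05456587962936545
[ 0.0087 -0.0005  0.2062]
mouth [0.59632005 0.26738293]
```

Emit:
carry_out:
  moves:
    - {"dp":[0.004,0,0.01],"roll":-1.8}
    - {"dp":[0.0035,0,0.02],"roll":0}
    - {"dp":[0,0,0.025],"roll":0}
    - {"dp":[0,0,0.025],"roll":0}
    - {"dp":[0,0,0.025],"roll":0}
    - {"dp":[0,0,0.025],"roll":0}
    - {"dp":[0,0,0.025],"roll":0}
    - {"dp":[0,0,0.025],"roll":0}
    - {"dp":[0,0,0.015],"roll":0}
    - {"dp":[0,0,0.01],"roll":0}
    - {"dp":[0,0,0],"roll":0}
    - {"dp":[0,0,0],"roll":0}

```text
time: 11.67
ee_pos: [0.4983, 0.2325, 0.026]
ee_rot: [-0.0, 0.573, 0.82, -0.0]
contact_force: [-0.9, 0.8, 0.6]
finger_gap: 0.0852
```

Emit:
carry_out:
  moves:
    - {"dp":[0,0,0],"roll":0}
    - {"dp":[0,0,0],"roll":0}
    - {"dp":[0,0,0],"roll":0}
    - {"dp":[0,0,0],"roll":0}
    - {"dp":[0,0,0],"roll":0}
    - {"dp":[0,0,0],"roll":0}
    - {"dp":[0,0,0],"roll":0}
    - {"dp":[0,0,0],"roll":0}
    - {"dp":[0,0,0],"roll":0}
    - {"dp":[0,0,0],"roll":0}
  fingers: -1
  grip_force: 60

```text
time: 12.5
ee_pos: [0.4991, 0.2326, 0.0269]
ee_rot: [0.0, 0.573, 0.82, 0.001]
contact_force: [1.3, 0.7, 2.8]
finger_gap: 0.0134
```

Run:
```python
from h import *
st()
```

```text
t 12.5 p [0.4991 0.2326 0.0269] yang 20.09 zax [ 0.001  0.001 -1.   ] F [1.3 0.7 2.8] M [ 0.11 -0.1  -0.11] gap 0.0134 q6 -0.018
```

Emit:
carry_out:
  moves:
    - {"dp":[0,-0.002,0],"roll":0}
    - {"dp":[0,-0.004,0],"roll":0}
    - {"dp":[0,-0.004,0],"roll":0}
    - {"dp":[0,-0.004,0],"roll":0}
    - {"dp":[0,-0.004,0],"roll":0}
    - {"dp":[0,-0.004,0],"roll":0}
    - {"dp":[0,-0.004,0],"roll":0}
    - {"dp":[0,-0.004,0],"roll":0}
    - {"dp":[0,-0.004,0],"roll":0}
    - {"dp":[0,-0.004,0],"roll":0}
    - {"dp":[0,-0.002,0],"roll":0}
    - {"dp":[0,0,0],"roll":0}
    - {"dp":[0,0,0],"roll":0}
    - {"dp":[0,0,0],"roll":0}
    - {"dp":[0,0,0],"roll":0}
    - {"dp":[0,0,0],"roll":0}
    - {"dp":[0,0,0],"roll":0}

```text
time: 13.92
ee_pos: [0.4635, 0.2197, 0.0269]
ee_rot: [0.002, 0.573, 0.82, 0.003]
contact_force: [8.9, 4.2, -1.7]
finger_gap: 0.0132
```

Run:
```python
from h import *
s,M=st(); d=s["ee_pos"]-np.array([.4991,.2326,.0269]); print(np.round(M.T@d,4))
c=snap("wrist","w3.png",None,1.42); import pickle; pickle.dump(c,open("w3.pkl","wb"))
st()
t=snap("top","t3.png",(130,140,400,300),2.9)
```

```text
t 13.92 p [0.4635 0.2197 0.0269] yang 20.09 zax [ 0.006  0.003 -1.   ] F [ 8.9  4.2 -1.7] M [ 0.36 -0.76 -0.12] gap 0.0132 q6 -0.019
[ 0.0001 -0.0378 -0.0003]
t 13.97 p [0.4635 0.2196 0.0269] yang 20.09 zax [ 0.006  0.003 -1.   ] F [ 9.7  3.8 -2.6] M [ 0.34 -0.76 -0.16] gap 0.0131 q6 -0.019
```

View pics/w3.png

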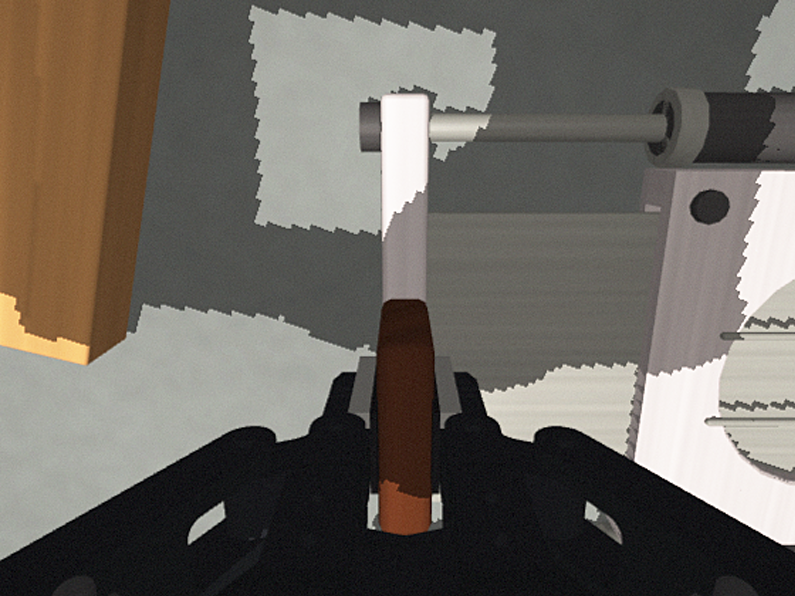

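View pics/t3.png

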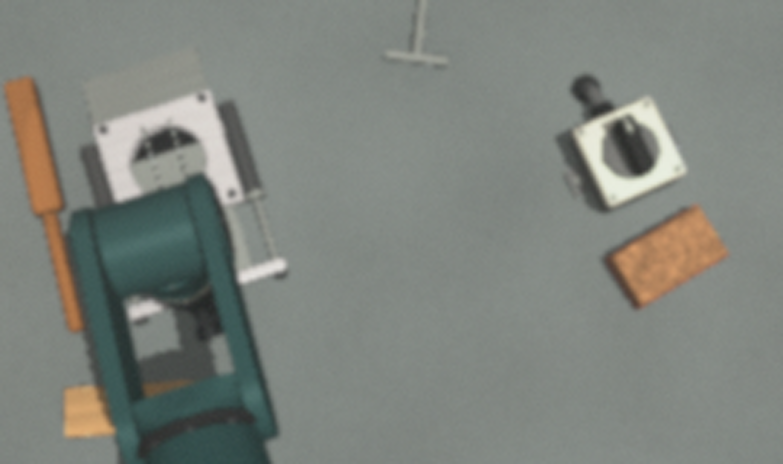

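Emit:
carry_out:
  moves:
    - {"dp":[0,-0.001,0],"roll":0}
    - {"dp":[0,-0.0007,0],"roll":0}
    - {"dp":[0,0,0],"roll":0}
    - {"dp":[0,0,0],"roll":0}
    - {"dp":[0,0,0],"roll":0}
    - {"dp":[0,0,0],"roll":0}
    - {"dp":[0,0,0],"roll":0}
    - {"dp":[0,0,0],"roll":0}

```text
time: 14.68
ee_pos: [0.4621, 0.2191, 0.0269]
ee_rot: [0.002, 0.573, 0.82, 0.003]
contact_force: [9.4, 4.1, -3.0]
finger_gap: 0.0133
```

Run:
```python
from h import *
import pickle
s,M=st(); print(np.round(M.T@(s["ee_pos"]-np.array([.4991,.2326,.0269])),4))
y=M[:2,1]
c=pickle.load(open("w3.pkl","rb")); g=lambda c,u,v,z:px2w(c,u/1.42,v/1.42,z)[:2]@y
print("w3 travel",g(c,672,175,.02)-g(c,428,190,.018)-.033, g(c,640,420,.02)-g(c,428,190,.018)-.033,"bar w",g(c,428,190,.018)-g(c,383,190,.018))
c=snap("wrist","w4.png",(380,100,560,420),2);
```

```text
t 14.68 p [0.4621 0.2191 0.0269] yang 20.09 zax [ 0.006  0.003 -1.   ] F [ 9.4  4.1 -3. ] M [ 0.42 -0.81 -0.15] gap 0.0133 q6 -0.019
[ 0.0001 -0.0394 -0.0003]
w3 travel 0.03670268101323329 0.03761901987394592 bar w 0.013115525834441755
```

View pics/w4.png

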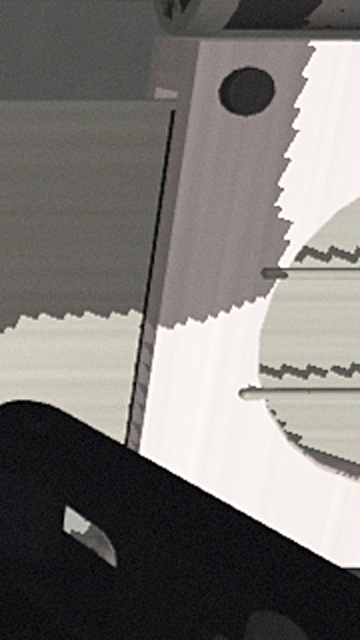

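The engraved line now shows as a dark line from (173,110) to (130,445), right at the gate's front edge. That puts the shutter at half travel, held steady with a pull of about 10 N, so I am handing in.

Run:
```python
from h import *
st(); print(sign_off())
```

```text
t 14.73 p [0.4621 0.2192 0.0269] yang 20.09 zax [ 0.006  0.003 -1.   ] F [ 9.7  4.9 -2.7] M [ 0.37 -0.83 -0.06] gap 0.0131 q6 -0.019
the job is handed in; nothing more can be done
None
```

I turned the isolator handle clockwise to its on stop while the shutter was still shut. Then I gripped the shutter's wooden grip at 60 N, drew it to half open, and handed in at 14.7 s while still holding it; no verdict was reported.

- **Isolator:** the gripper turned 91.7° and met the stop. A close picture and a later top view both show the bar along the conduit, in the on position.
- **Shutter travel:** the last tool reading was 39.4 mm, and the engraved half line sits level with the gate's front edge. Before a final 1.6 mm nudge, the picture gave about 37 mm and the tool reading 37.8 mm. That difference is within calibration, and all readings are inside 33–47 mm.
- **Hold:** the force was steady at about 10.5 N, which matches the spring at half. The grip opening stayed at 13 mm.
- **Bystanders:** the objects visible in the last views looked undisturbed. I did not measure them, and the pine strip, ear defenders and glue bottle were out of view in the final picture.

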